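# Seat the lens barrel in the V-block of the lens bench and hold it down

### The arm

A 6-joint arm with a two-finger parallel gripper is mounted at the origin on a cart in front of the work surface, level with it; the furniture and walls round the work are solid. World frame = base frame: x ahead of the robot, y to its left, z up, the work surface at z = 0. Lengths are in m, angles in degrees, forces in N, time in s.
With the tool pointing down it reaches from about 0.3 to 0.825 m from the base axis. Payload 5.4 kg.
Tool frame: the origin (TCP) lies on the centre line of the jaws, within the pads' length; the fingertips stand 22 mm ahead of it and the grasp point (between the pads) lies 3 mm ahead of it; z points along the fingers, y is the line along which they close (so a half turn about z gives the same grasp; the last joint's range is limited). The gripper opens to 92 mm and grips with 3 to 60 N. Pads are 20 mm wide; open, the fingers measure 128 mm over their backs; the gripper's body (75 mm by 189 mm) begins 69 mm behind the grasp point.
Start: joints at [55.8, 9.076, 91.501, -0, 79.423, -12.038], TCP at [0.217, 0.532, 0.2] pointing down, gripper open.
Joint ranges: [-166.64, 166.64], [-54.1, 131.32], [10.49, 154.53], [-73.88, 253.88], [9.74, 151.15], [-171.62, 171.62]. Speed limits (degrees/s): [147.25, 147.25, 180, 180, 180, 180].

### API

Orientations are given as [roll, pitch, yaw] about the fixed x, y, z axes, in that order (R = Rz(yaw) Ry(pitch) Rx(roll)).
In Python, from rig import ctrl, cams gives the robot as it stands.
- The arm moves only by the shell command python3 -m jog 'ROWS' [FORCE]. ROWS is a JSON object of lists of equal length, an entry for each row: "delta_pos": the shift along the tool's x, y, z in mm, a list of three; "roll": the turn about the tool's z in rad; "grip": the opening, from 0 (shut) to 1 (fully open). A call has 1 to 10 rows; each row shifts and turns the commanded pose from where the row before left it, along the tool's axes as they then stand; what a row does not reach is not made up. A row lasts 1/10 s, in which the tool goes at most 50 mm and 8.59 degrees, less where a joint would pass 70% of its speed; a pose out of reach is approached as far as the arm can. A call with a gripper value outside its range is refused whole. The fingers move at their own pace and stop on an object; FORCE is the grip in N (left out, the last holds). Time passes only in rows, so rows that do not move let the fingers close. It gives the time, the measured TCP pose, the force, the opening and the grip force at its end, in the units of the state.
- ctrl.read_state(): the state, without advancing time (a new reading comes with each control period).
- cams.camera(name): name is "scene" or "top" or "wrist"; returns a dict with "image" (384x512x3 uint8, red, green, blue), "fovy" (degrees; the focal length in pixels is half the picture's height over the tangent of half this angle, whatever the lens; pixels are square), "cx", "cy" (the principal point, pixels), "extrinsics" (4x4, takes a point from world to camera coordinates). Camera axes: x right, y down, z forward; pixel columns grow to the right and rows downward; lengths in m; the calibration is good to about 2 mm. A picture is of the moment at which its call begins. There is no depth.
- ctrl.job_done(): hands the job in; it is judged then, once.
The state is a dict: "t": time; "q": joint angles; "joint_velocities": joint speeds; "effort": joint torques, N m; "position": TCP position; "tool_rot": TCP orientation; "wrist_force": force on the tool from outside, world axes, zero at the start; "wrist_torque": the same for the moment, N m; "opening": opening from 0.0 (shut) to 1.0 (fully open); "finger_force": force on a finger pad.
Only numpy, scipy, OpenCV 4.12 (cv2) and the standard library are available. Lean on these libraries where they do the work, as an engineer would, in place of code of your own. Each camera call takes 0.05 s, during which the arm holds its last target. There are 200 camera calls.

### The job

Get the blue-ringed lens barrel ready for its measurement on the lens bench: slide the V-block carriage all the way to its end stop by the collimator, and only then flip the cam lever fully down so that the carriage is locked there. Then take the blue-ringed barrel from the tray, leaving the orange-ringed one where it is, and lay it gently into the V-block, centred, with its ringed front end towards the collimator. Finish while still holding it there, pressing it straight down with about ten newtons so that it bears well on both sides of the V.

Things in the scene. Friction and masses are not known exactly. Their poses are not given: they have to be found in the camera images.
- lens_bench: fixed lens bench: base plate 112 x 385 x 12 mm, satin rail 30 mm wide, top at z = 34 mm. Origin on the worktop under the rail's centre line; y runs along the rail to the collimator, x away from the robot, z up. Collimator: satin tube in a black clamp, y = 88 to 208 mm, top z = 103 mm. Black end stop y = 32 to 49 mm, top z = 43 mm
- carriage (a joint): place of the V-block carriage along the rail, m: 0 = far from the collimator, 0.080 = against the end stop. Slides with about 1 N while the cam lever is up; clamped to the rail by friction when it is down
- carriage_push (a point): on the carriage's end away from the collimator, 55 mm above the worktop: an upright steel face 60 mm wide across the rail, z = 19 to 66 mm (above z = 45 mm it stands 3 mm further in). Push along the bench's +y to slide the carriage. Axes as the bench's
- v_seat (a point): on the carriage, where the centre of a seated barrel lies, 73.5 mm above the worktop; y along the V to the collimator, x across, z up. The 90-degree V is in two supports 60 mm wide, tops 7.5 mm below this point, 25 to 47 mm either side of it along y; in the 50 mm gap between them nothing is higher than 28 mm below it (room for fingers)
- line_near: the tan slippery PTFE lining strips on the V's side nearer the robot (-x): one contact line. Origin on the worktop under the middle of the carriage
- line_far: the tan slippery PTFE lining strips on the V's side farther from the robot (+x): the other contact line. Origin as that of line_near
- cam_lever (a joint): cam lever, rad: 0 = raised, 57 degrees above level (free), 1.0 = level (locked). Stays where it is left; moves with about 1 N at its end, up to some 5 N in the second half, where the cam bites the rail
- lever_hinge (a point): middle of the cam lever's hinge, on the carriage's side towards the robot, 28 mm above the worktop, 24 mm from the rail's centre line; the hinge runs along the bench's y. The lever points to the bench's -x and up, and swings down in the bench's x-z plane. Axes as the bench's
- lever_end (a point): point on the upper face of the cam lever's red grip, 50 mm from the hinge; the lever is 13 mm wide, 9 mm thick and ends 12 mm further out
- lens_blue_center (a point): centre of the barrel to be seated: satin cylinder 36 mm in diameter, 110 mm long, black grip band 37 mm long round its middle, blue ring at its front end; 0.13 to 0.25 kg. y is the barrel's axis and points to the ringed front end. It starts lying in the tray, axis 40 mm above the worktop
- lens_blue_front (a point): middle of the front face of the blue-ringed barrel, 55 mm from its centre
- lens_orange_center (a point): centre of the other lens barrel, of the same shape with an orange ring; it stays in the tray
- lens_tray: fixed lens tray 186 x 160 mm, blue rim 14 mm high, floor 8 mm; origin on the worktop at its middle. Two places at x = -43 and +43 mm, each with two foam V saddles 48 mm wide, 33 mm high, 34 to 52 mm either side of the middle along y; between them the barrel lies free. Which barrel lies in which place varies

How it is judged (in metres and radians):
On the way, in this order (a step that is already met when the one before it is completed fails the run):
1. the carriage is against its end stop (within 3 mm), the lever still up (value of joint carriage above 0.077 m and value of joint cam_lever below 0.5 rad), for 0.1 s.
2. the cam lever is down, the carriage still at its stop (value of joint cam_lever above 0.9 rad and value of joint carriage above 0.077 m), for 0.2 s.
3. the blue-ringed barrel is lifted out of the tray (height (world z) of lens_blue_center above 0.08 m and contact force between lens_blue and lens_tray below 0.1 N), for 0.1 s.
At the end, for the whole second after the job is handed in: carriage within 3 mm of its stop, lever over 0.9 rad; blue-ringed barrel in the V, ring towards the collimator, within 10 mm of the middle along, 2 mm across, 1.5 mm high, 0.04 rad; 3 to 25 N on each contact line (its weight gives under 2) and over 2 N from the fingers (all of step 2 and z of lens_blue_center in the frame of v_seat between -0.002 and 0.0015 m and x of lens_blue_center in the frame of v_seat between -0.002 and 0.002 m and y of lens_blue_center in the frame of v_seat between -0.01 and 0.01 m and y of lens_blue_front in the frame of v_seat above 0.03 m and angle between the y axis of lens_blue_center and the y axis of v_seat, either way round below 0.04 rad and contact force between lens_blue and line_near between 3 and 25 N and contact force between lens_blue and line_far between 3 and 25 N and contact force between lens_blue and the fingers above 2 N); the arm keeps its last pose, push and grip.
It fails at once if the other lens barrel is moved by more than 15 mm (distance of lens_orange_center from where it was at the start of the episode above 0.015 m).
It fails at once if the barrel is rammed into the V (over 60 N on one contact line) (contact force between lens_blue and line_near above 60 N or contact force between lens_blue and line_far above 60 N).
It also fails if it takes over 64 s, if anything falls off the work surface, if the arm or the gripper's body presses on something with over 40 N, if the wrist force passes 120 N, or if a joint passes its speed limit or range.

## Working session

There is one attempt and no reset: what is moved stays moved. The work goes in short steps, Python scripts to look and compute and a shell command to move; the robot and the scene stay as the last step left them, time stands still between calls to the robot, and variables do not carry over. Pictures are saved under pics/ and viewed, at most 10 in all, crops included, and the job is handed in when it is done.

```bash
mkdir -p pics; ls; python3 - <<'E'
from rig import ctrl,cams
import cv2,numpy as np
s=ctrl.read_state();print(s)
for n in("scene","top"):
    c=cams.camera(n);print(n,c["fovy"],c["cx"],c["cy"],np.round(c["extrinsics"],4).tolist())
    cv2.imwrite(f"pics/{n}0.png",c["image"][:,:,::-1])
    np.savez(f"{n}0.npz",**c)
a=cv2.imread("pics/scene0.png");b=cv2.imread("pics/top0.png")
E
```

```text
pics
{'t': 0.0, 'q': array([ 5.57994747e+01,  9.11202713e+00,  9.15707083e+01, -7.71349476e-04,
        7.94224319e+01, -1.20386222e+01]), 'joint_velocities': array([-0.09103609,  0.04709115,  0.09633602, -0.16910227, -0.01248855,
        0.11380907]), 'effort': array([ 1.79285416e-03, -3.85526741e+01, -3.22132730e+01,  7.06629851e-02,
        3.72309505e-02, -1.05966649e-04]), 'position': array([0.21656696, 0.53196506, 0.19873786]), 'tool_rot': array([-1.79896988e+02, -2.11935205e-02,  1.57838220e+02]), 'wrist_force': array([-0.36157129,  0.83588424,  0.29695083]), 'wrist_torque': array([-0.05915532, -0.01600847, -0.0150655 ]), 'finger_force': 0.0, 'opening': 0.9979146052228236}
scene 42.08328857572374 254.25227821288902 189.0382111001152 [[0.6335, -0.7736, 0.0169, -0.3545], [-0.4056, -0.3506, -0.8441, 0.2458], [0.6589, 0.5279, -0.5359, 0.9078], [0.0, 0.0, 0.0, 1.0]]
top 45.09462424398474 258.0615394168263 186.38718606083108 [[-0.0242, -0.9997, -0.0052, -0.0346], [-0.9825, 0.0248, -0.1848, 0.5128], [0.1849, 0.0006, -0.9828, 0.885], [0.0, 0.0, 0.0, 1.0]]
```

View pics/top0.png

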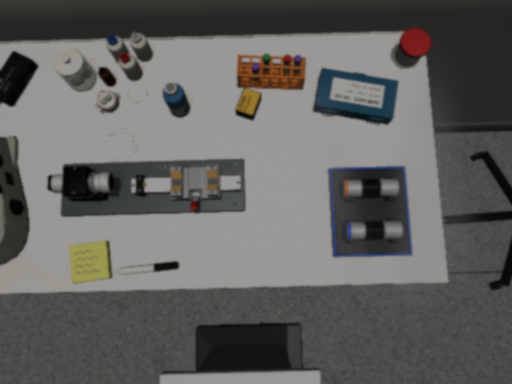

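View pics/scene0.png

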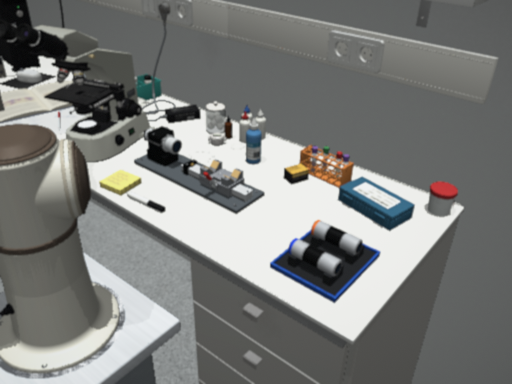

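The top view (up = +x, left = +y) shows the bench plate at about (62–245, 160–215), with the carriage near (195,182) and the red lever tip at (195,205). The tray rim is at (330–410, 168–255). The blue barrel, its ring to the left (+y) at (348,230), is nearer the robot, and the orange one is at (371,188). The scene view agrees.

```bash
cat > h.py <<'E'
import numpy as np,cv2
def ray(c,px,z):
    f=192/np.tan(np.radians(float(c["fovy"]))/2);E=np.array(c["extrinsics"]);R=E[:3,:3];o=-R.T@E[:3,3]
    px=np.atleast_2d(px).astype(float)
    d=np.c_[(px[:,0]-float(c["cx"]))/f,(px[:,1]-float(c["cy"]))/f,np.ones(len(px))]@R
    return o+d*((z-o[2])/d[:,2])[:,None]
def mask(c,f):
    return f(cv2.cvtColor(c["image"],cv2.COLOR_RGB2HSV).astype(int))
def blobs(m,n=8):
    k,l,s,ce=cv2.connectedComponentsWithStats(m.astype(np.uint8))
    o=sorted(range(1,k),key=lambda i:-s[i,4])[:n]
    return [(s[i].tolist(),ce[i].round(1).tolist(),l==i) for i in o if s[i,4]>5]
E
python3 - <<'E'
from h import *
np.set_printoptions(precision=4,suppress=True)
c=dict(np.load("top0.npz"))
def show(t,f,z):
    for s,ce,m in blobs(mask(c,f),5): 
        r=cv2.minAreaRect(np.argwhere(m)[:,::-1].astype(np.float32))
        print(t,s,ce,ray(c,ce,z)[0],"rect",np.round(r[0],1),np.round(r[1],1),round(r[2],1),ray(c,r[0],z)[0])
show("blue",lambda h:(h[...,0]>105)&(h[...,0]<130)&(h[...,1]>120)&(h[...,2]>50),.04)
show("orange",lambda h:(h[...,0]<14)&(h[...,1]>120)&(h[...,2]>110),.04)
show("red",lambda h:((h[...,0]<8)|(h[...,0]>172))&(h[...,1]>120)&(h[...,2]>50),.06)
show("tan",lambda h:(h[...,0]>10)&(h[...,0]<25)&(h[...,1]>60)&(h[...,2]>80),.066)
show("dark",lambda h:(h[...,2]<110),.012)
for p in[(62,163),(244,158),(245,212),(62,216)]:print(p,ray(c,p,.012)[0])
img=cv2.cvtColor(c["image"],cv2.COLOR_RGB2BGR)
cv2.imwrite("pics/c0.png",cv2.resize(np.hstack([img[150:225,50:250]]),None,fx=4,fy=4,interpolation=cv2.INTER_CUBIC))
E
```

```text
blue [343, 167, 53, 3, 107] [371.6, 168.3] [ 0.545  -0.2804  0.04  ] rect [369. 168.] [52.  2.] -0.0 [ 0.5458 -0.2751  0.04  ]
blue [333, 214, 10, 42, 90] [334.4, 239.4] [ 0.4022 -0.1964  0.04  ] rect [333.7 235.3] [42.   7.8] 77.6 [ 0.4102 -0.1954  0.04  ]
blue [356, 253, 40, 3, 71] [376.3, 253.7] [ 0.372  -0.2776  0.04  ] rect [375.5 254. ] [ 2. 39.] 90.0 [ 0.3714 -0.276   0.04  ]
blue [108, 35, 8, 9, 58] [111.5, 38.8] [0.8467 0.2625 0.04  ] rect [111.5  39. ] [8. 7.] 90.0 [0.8462 0.2625 0.04  ]
blue [347, 223, 4, 16, 39] [348.7, 230.6] [ 0.4189 -0.2259  0.04  ] rect [348.9 230.5] [15.   2.8] 85.2 [ 0.4192 -0.2263  0.04  ]
orange [237, 55, 68, 28, 686] [271.0, 68.8] [ 0.768 -0.081  0.04 ] rect [270.5  68.5] [27. 67.] 90.0 [ 0.7687 -0.08    0.04  ]
orange [402, 29, 28, 26, 547] [415.4, 41.5] [ 0.8226 -0.3942  0.04  ] rect [415.4  41.6] [25.2 26.7] 76.0 [ 0.8223 -0.3942  0.04  ]
orange [291, 79, 7, 4, 17] [294.2, 80.8] [ 0.7395 -0.1295  0.04  ] rect [294.   80.5] [4.9 3.5] 45.0 [ 0.7402 -0.1291  0.04  ]
orange [282, 85, 6, 4, 17] [285.2, 86.6] [ 0.7269 -0.1099  0.04  ] rect [284.5  8
[... 1478 characters left out ...]
 [383. 511.] 90.0 [ 0.5078 -0.0416  0.012 ]
dark [47, 159, 199, 58, 8384] [146.3, 188.3] [0.5203 0.1871 0.012 ] rect [145.8 187.6] [ 53.5 197.6] 88.4 [0.5218 0.1881 0.012 ]
dark [328, 167, 83, 90, 6094] [368.6, 211.7] [ 0.4594 -0.2748  0.012 ] rect [369.1 211.2] [88.5 78. ] 86.9 [ 0.4605 -0.276   0.012 ]
dark [0, 136, 30, 129, 2914] [11.6, 202.8] [0.4966 0.468  0.012 ] rect [ 14.5 200. ] [128.  29.] 90.0 [0.5024 0.4623 0.012 ]
dark [313, 68, 85, 57, 2448] [354.5, 98.0] [ 0.7084 -0.2612  0.012 ] rect [355.5  96.2] [80.7 47.5] 9.8 [ 0.7126 -0.2637  0.012 ]
(62, 163) [0.5794 0.3672 0.012 ]
(244, 158) [ 0.5805 -0.0189  0.012 ]
(245, 212) [ 0.4652 -0.0188  0.012 ]
(62, 216) [0.4663 0.361  0.012 ]
```

View pics/c0.png

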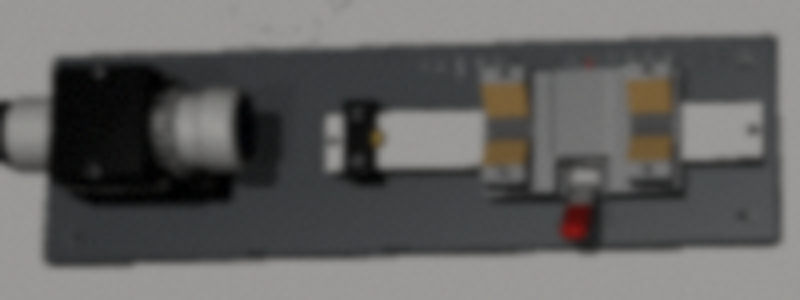

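The crop shows the push end of the carriage about 48 mm short of the end stop. The lever (red, crop (577,222)) sits at mid-carriage. By measurement the bench is at about (0.523, 0.173) with yaw near 0, the carriage middle at y≈0.080 (tan pads 72 mm apart, as specified), and the blue barrel at about (0.418, -0.28).

I'll square the tool to yaw 90, so that tool x = +y, tool y = +x and tool z = down, and go over to the push side.

```bash
python3 -m jog '{"delta_pos":[[0,0,0],[0,0,0],[0,0,0],[0,0,0],[0,0,0],[0,0,0],[0,0,0],[0,0,0]],"roll":[0.148,0.148,0.148,0.148,0.148,0.148,0.148,0.148],"grip":[0,0,0,0,0,0,0,0]}' 20
python3 -m jog '{"delta_pos":[[-45,25,0],[-45,25,0],[-45,25,0],[-45,25,0],[-45,25,0],[-45,25,0],[-45,25,0],[-45,25,0],[-45,25,0],[-45,25,0]],"roll":[0,0,0,0,0,0,0,0,0,0],"grip":[0,0,0,0,0,0,0,0,0,0]}'
python3 -m jog '{"delta_pos":[[-45,28,0],[-45,28,0],[0,0,0]],"roll":[0,0,0],"grip":[0,0,0]}'
python3 - <<'E'
from rig import cams
from h import *
c=cams.camera("wrist");np.savez("w1.npz",**c);cv2.imwrite("pics/w1.png",c["image"][:,:,::-1]);print(c["extrinsics"].round(3),c["fovy"])
E
```

```text
t: 0.9
position: [0.2167, 0.5322, 0.1991]
tool_rot: [-180.0, 0.1, 89.6]
wrist_force: [-0.5, 0.5, 0.0]
opening: 0.325
finger_force: 0.0
t: 1.9
position: [0.4601, 0.0935, 0.1995]
tool_rot: [-180.0, -0.0, 90.0]
wrist_force: [0.4, 0.3, -0.3]
opening: 0.006
finger_force: 0.0
t: 2.2
position: [0.5143, 0.0058, 0.1992]
tool_rot: [180.0, 0.1, 89.7]
wrist_force: [-0.3, 0.4, 0.3]
opening: 0.003
finger_force: 0.0
[[ 1.    -0.005  0.    -0.514]
 [-0.005 -0.968  0.252 -0.02 ]
 [-0.001 -0.252 -0.968  0.391]
 [ 0.     0.     0.     1.   ]] 68.94963288764099
```

View pics/w1.png

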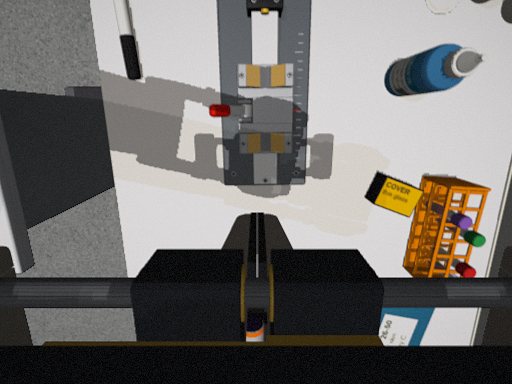

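The wrist view (up = +y, right = +x) shows the tan pads at about (266,75) and (266,142), the red lever grip at (220,110), the plate's near edge at row 184 and the end stop at (265,5). Next I measure from it.

```bash
python3 - <<'E'
from h import *
np.set_printoptions(precision=4,suppress=True)
c=dict(np.load("w1.npz"))
for s,ce,m in blobs(mask(c,lambda h:(h[...,0]>10)&(h[...,0]<25)&(h[...,1]>80)&(h[...,2]>60),)[:,:] & (np.indices((384,512))[1]<310)&(np.indices((384,512))[0]<200),6):
    x,y,w,hh,_=s; print("tan",s,ray(c,[[x-.5,y-.5],[x+w-.5,y+hh-.5]],.062).ravel(),ray(c,ce,.062)[0])
for s,ce,m in blobs(mask(c,lambda h:((h[...,0]<8)|(h[...,0]>172))&(h[...,1]>120)&(h[...,2]>50)) & (np.indices((384,512))[1]<310)&(np.indices((384,512))[0]<200),2):
    print("red",s,ray(c,ce,.065)[0])
g=cv2.cvtColor(c["image"],cv2.COLOR_RGB2GRAY).astype(int)
print("col266",g[100:190,275].tolist())
for r in (40,170,178):
  d=g[r,205:320];print(r,d.tolist())
E
```

```text
tan [271, 64, 14, 23, 307] [0.5298 0.129  0.062  0.5452 0.1058 0.062 ] [0.5375 0.1171 0.062 ]
tan [246, 64, 14, 24, 293] [0.5031 0.1292 0.062  0.518  0.1049 0.062 ] [0.5106 0.1172 0.062 ]
tan [271, 133, 13, 20, 252] [0.5303 0.0567 0.062  0.5454 0.034  0.062 ] [0.5379 0.0458 0.062 ]
tan [248, 133, 13, 20, 243] [0.5043 0.0569 0.062  0.5189 0.0341 0.062 ] [0.5113 0.0456 0.062 ]
tan [261, 8, 8, 6, 42] [0.5192 0.1819 0.062  0.5274 0.1764 0.062 ] [0.5233 0.1792 0.062 ]
red [210, 104, 20, 13, 227] [0.474  0.0814 0.065 ]
red [293, 110, 7, 2, 9] [0.5577 0.0808 0.065 ]
col266 [99, 101, 104, 101, 100, 101, 102, 102, 101, 101, 99, 105, 100, 102, 101, 98, 101, 101, 99, 102, 104, 104, 95, 93, 94, 101, 100, 100, 103, 100, 100, 91, 82, 83, 93, 85, 82, 82, 81, 81, 83, 84, 79, 79, 87, 79, 82, 82, 85, 80, 79, 90, 90, 103, 116, 117, 113, 124, 127, 121, 126, 128, 127, 127, 135, 129, 118, 119, 118, 119, 117, 118, 118, 118, 117, 119, 119, 120, 125, 135, 135, 140, 144, 106, 75, 119, 141, 135, 136, 136]
40 [213, 211, 211, 211, 209, 210, 212, 215, 209, 211, 212, 214, 212, 126, 89, 100, 96, 99, 102, 99, 101, 1
[... 764 characters left out ...]
 48, 52, 52, 51, 51, 47, 54, 52, 51, 51, 52, 47, 53, 53, 49, 52, 53, 61, 62, 50, 47, 51, 56, 55, 62, 61, 46, 63, 110, 121, 120, 121, 121, 121, 119, 120, 120, 121, 122, 121, 117, 121]
178 [114, 132, 154, 158, 127, 115, 115, 116, 117, 119, 118, 119, 120, 120, 119, 119, 120, 123, 109, 63, 45, 49, 46, 45, 47, 53, 48, 46, 49, 52, 47, 49, 51, 46, 54, 51, 54, 46, 52, 49, 46, 46, 54, 56, 50, 51, 49, 47, 64, 109, 118, 117, 115, 113, 116, 113, 114, 115, 104, 87, 88, 93, 113, 115, 112, 114, 127, 130, 130, 122, 125, 99, 61, 47, 50, 51, 49, 51, 53, 52, 53, 46, 52, 49, 48, 47, 64, 83, 84, 83, 85, 84, 85, 84, 84, 85, 81, 73, 74, 49, 138, 204, 214, 210, 206, 213, 215, 206, 181, 161, 158, 158, 159, 144, 123]
```

```bash
python3 -m jog '{"delta_pos":[[-5,10,25],[0,0,35],[0,0,35],[0,0,32],[0,0,0]],"roll":[0,0,0,0,0],"grip":[0,0,0,0,0]}' 
python3 -m jog '{"delta_pos":[[5,0,0],[5,0,0],[5,0,0],[5,0,0],[5,0,0],[5,0,0],[5,0,0],[5,0,0]],"roll":[0,0,0,0,0,0,0,0],"grip":[0,0,0,0,0,0,0,0]}'
```

```text
t: 2.75
position: [0.5176, 0.0078, 0.068]
tool_rot: [-179.4, -0.1, 90.1]
wrist_force: [-1.3, 0.2, -0.4]
opening: 0.007
finger_force: 0.0
t: 3.55
position: [0.5225, 0.0459, 0.0727]
tool_rot: [-180.0, -0.0, 90.0]
wrist_force: [-0.4, -0.3, -0.3]
opening: 0.001
finger_force: 0.0
```

```bash
python3 -m jog '{"delta_pos":[[4,0,0],[4,0,0],[3,0,0],[3,0,0],[2,0,0],[2,0,0],[0,0,0]],"roll":[0,0,0,0,0,0,0],"grip":[0,0,0,0,0,0,0]}' 
python3 -m jog '{"delta_pos":[[2,0,0],[2,0,0],[2,0,0],[0,0,0],[0,0,0]],"roll":[0,0,0,0,0],"grip":[0,0,0,0,0]}' 
python3 - <<'E'
from rig import cams
from h import *
c=cams.camera("top");np.savez("t2.npz",**c);cv2.imwrite("pics/t2.png",cv2.resize(c["image"][150:225,50:250,::-1],None,fx=4,fy=4,interpolation=cv2.INTER_CUBIC))
E
```

```text
t: 4.25
position: [0.5225, 0.0637, 0.0727]
tool_rot: [-180.0, -0.0, 90.0]
wrist_force: [0.2, -0.6, -0.3]
opening: 0.006
finger_force: 0.0
t: 4.75
position: [0.5226, 0.0696, 0.0727]
tool_rot: [180.0, 0.0, 90.0]
wrist_force: [0.0, 0.2, 0.6]
opening: 0.005
finger_force: 0.0
```

View pics/t2.png

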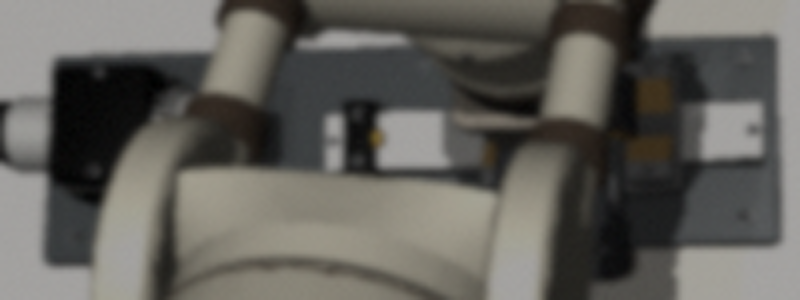

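The top view is odd. The pads at crop (655,95) and (655,150) seem to be where they were, yet there is no push force. I'll check from the wrist camera.

```bash
python3 - <<'E'
from rig import cams,ctrl
from h import *
c=cams.camera("wrist");np.savez("w2.npz",**c)
d=cams.camera("scene")
cv2.imwrite("pics/w2.png",np.hstack([cv2.resize(c["image"][:,100:420,::-1],(400,480)),cv2.resize(d["image"][90:234,120:240,::-1],(400,480),interpolation=cv2.INTER_CUBIC)]))
E
```

```text
(no output)
```

View pics/w2.png

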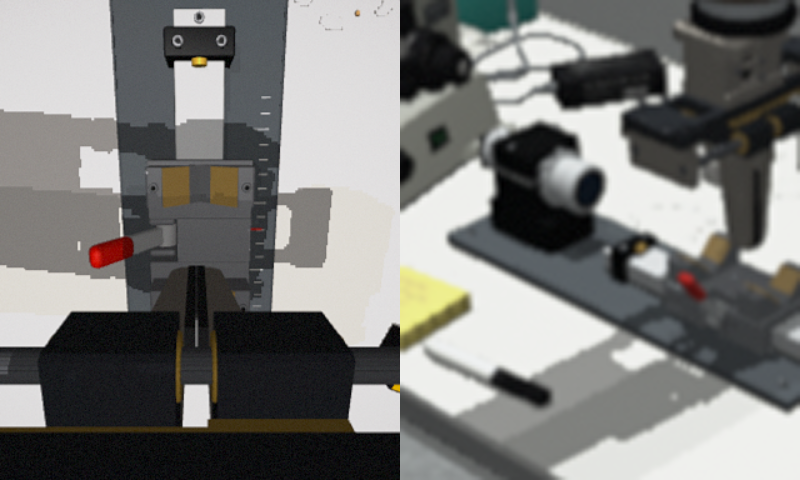

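The carriage has not moved. The closed tapered tips passed along inside the V and now stand in the gap, at crop (197,280). The lever is up and untouched. I'll lift, go back, open the fingers about 30 mm and push lower, so that they bear on solid steel either side of the V.

```bash
python3 -m jog '{"delta_pos":[[0,0,-25],[0,0,-15],[-35,0,0],[-35,0,0],[-5,2,0],[0,0,20],[0,0,20],[0,0,10],[0,0,0]],"roll":[0,0,0,0,0,0,0,0,0],"grip":[0,0,0,0.33,0.33,0.33,0.33,0.33,0.33]}' 
python3 -m jog '{"delta_pos":[[6,0,0],[6,0,0],[6,0,0],[6,0,0],[6,0,0],[6,0,0],[0,0,0]],"roll":[0,0,0,0,0,0,0],"grip":[0.33,0.33,0.33,0.33,0.33,0.33,0.33]}'
python3 - <<'E'
from rig import cams
from h import *
c=cams.camera("wrist");np.savez("w3.npz",**c);cv2.imwrite("pics/w3.png",c["image"][:,:,::-1])
for s,ce,m in blobs(mask(c,lambda h:((h[...,0]<8)|(h[...,0]>172))&(h[...,1]>120)&(h[...,2]>50)) & (np.indices((384,512))[1]<270),1):
    print("red",s,ray(c,ce,.065)[0].round(4))
E
```

```text
t: 5.8
position: [0.5232, -0.0048, 0.0611]
tool_rot: [-179.8, -0.1, 90.0]
wrist_force: [-0.2, -0.2, -0.4]
opening: 0.333
finger_force: 0.0
t: 6.5
position: [0.5245, 0.0313, 0.0627]
tool_rot: [-180.0, -0.0, 90.1]
wrist_force: [0.4, -0.3, -0.5]
opening: 0.33
finger_force: 0.0
red [158, 137, 41, 25, 792] [0.4732 0.0801 0.065 ]
```

View pics/w3.png

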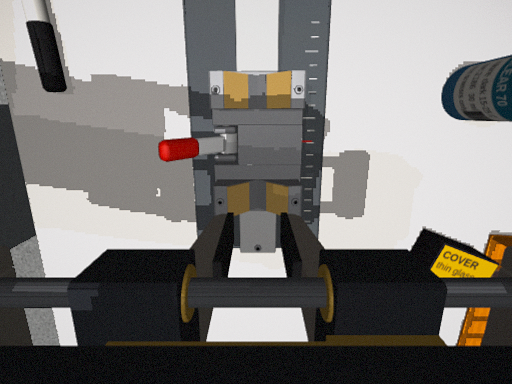

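The fingers (tips at rows ~213, columns 225 and 293) have only just reached the carriage end. I'll keep pushing and check the red grip's y.

```bash
cat > red.py <<'E'
from rig import cams
from h import *
c=cams.camera("wrist");np.savez("wl.npz",**c)
for s,ce,m in blobs(mask(c,lambda h:((h[...,0]<8)|(h[...,0]>172))&(h[...,1]>120)&(h[...,2]>50)) & (np.indices((384,512))[1]<270),1):
    print("red",s,ray(c,ce,.065)[0].round(4))
for s,ce,m in blobs(mask(c,lambda h:(h[...,0]>10)&(h[...,0]<25)&(h[...,1]>80)&(h[...,2]>60))& (np.indices((384,512))[1]<340)&(np.indices((384,512))[0]<230),5):
    print("tan",s,ray(c,ce,.062)[0].round(4))
E
python3 -m jog '{"delta_pos":[[6,0,0],[6,0,0],[6,0,0],[6,0,0]],"roll":[0,0,0,0],"grip":[0.33,0.33,0.33,0.33]}'; python3 red.py
```

```text
t: 6.95
position: [0.5245, 0.0551, 0.0627]
tool_rot: [-180.0, -0.0, 90.0]
wrist_force: [0.3, -0.2, 0.5]
opening: 0.331
finger_force: 0.0
red [162, 171, 39, 27, 712] [0.4732 0.0804 0.065 ]
tan [266, 111, 24, 34, 787] [0.538  0.1177 0.062 ]
tan [224, 111, 25, 35, 782] [0.511  0.1176 0.062 ]
tan [234, 213, 16, 17, 229] [0.5138 0.0521 0.062 ]
tan [266, 213, 15, 17, 229] [0.5358 0.0521 0.062 ]
tan [250, 16, 14, 10, 104] [0.5243 0.1795 0.062 ]
```

```bash
python3 - <<'E'
from rig import ctrl
from h import *
c=dict(np.load("wl.npz"));E=c["extrinsics"];f=192/np.tan(np.radians(float(c["fovy"]))/2)
s=ctrl.read_state();print(s["position"],s["tool_rot"],s["wrist_force"])
def pj(p):
    q=E[:3,:3]@p+E[:3,3];return (f*q[:2]/q[2]+[c["cx"],c["cy"]]).round(1)
p=s["position"]
for d in(-.012,0,.012):print("tip y",d,[pj(p+[x,d,-.022]) for x in(-.02,.02)])
print("push face", [pj(np.array([.524,.031,z])) for z in(.03,.045,.066)])
cv2.imwrite("pics/w4.png",cv2.resize(c["image"][150:340,130:400,::-1],(800,563)))
E
```

```text
[0.52444462 0.05583362 0.06266922] [-1.79993882e+02 -3.12935980e-02  9.00297623e+01] [0.13981884 0.96886056 0.05101319]
tip y -0.012 [array([231.2, 221.7]), array([281.9, 221.7])]
tip y 0 [array([230.8, 207.2]), array([282.2, 207.3])]
tip y 0.012 [array([230.5, 192.4]), array([282.6, 192.4])]
push face [array([256. , 231.4]), array([255.9, 239.1]), array([255.9, 251.7])]
```

View pics/w4.png

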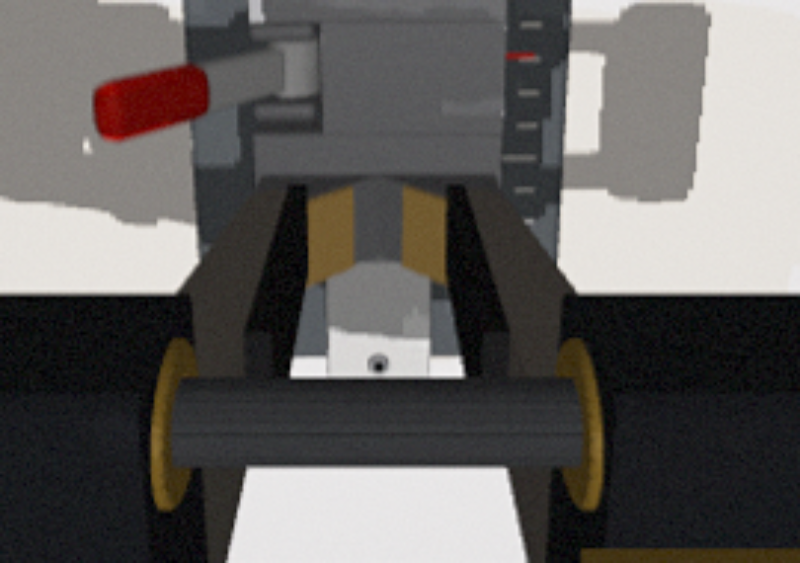

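```bash
python3 - <<'E'
from rig import ctrl,cams
from h import *
c=cams.camera("scene");E=c["extrinsics"];f=192/np.tan(np.radians(float(c["fovy"]))/2)
def pj(p):
    q=E[:3,:3]@np.array(p)+E[:3,3];return (f*q[:2]/q[2]+[c["cx"],c["cy"]]).round(1)
print("old tip",pj([.5226,.0696,.0507]),"pads",pj([.5375,.117,.062]),pj([.538,.0458,.062]))
print("now tips",pj([.5045,.0558,.0407]),pj([.5445,.0558,.0407]))
im=c["image"][110:200,160:280,::-1]
cv2.imwrite("pics/s5.png",cv2.resize(im,(800,600),interpolation=cv2.INTER_CUBIC))
E
```

```text
old tip [224.  175.8] pads [214.2 163.7] [235.1 172.8]
now tips [223.3 183.9] [233.9 177.7]
```

View pics/s5.png

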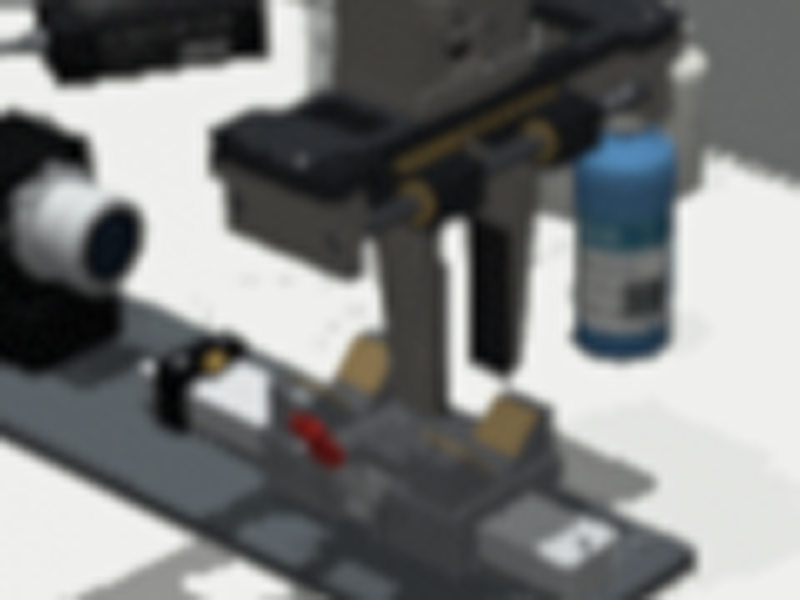

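The fingers, in the scene crop with the far tip at (495,372), hang above the supports rather than behind them. Their tips sit well above where the reported TCP puts them, so I'll triangulate the real tips.

```bash
python3 - <<'E'
from rig import cams,ctrl
from h import *
w=dict(np.load("wl.npz"));s=cams.camera("scene")
def two(pw,ps):
    A=[];b=[]
    for c,p in((w,pw),(s,ps)):
        a=ray(c,p,0.)[0];d=ray(c,p,.1)[0]-a;d/=np.linalg.norm(d);P=np.eye(3)-np.outer(d,d);A.append(P);b.append(P@a)
    x=np.linalg.lstsq(np.vstack(A),np.hstack(b),rcond=None)[0]
    return x.round(4),[np.linalg.norm(P@x-q).round(4) for P,q in zip(A,b)]
print("far tip",two((280.9,212.4),(160+478*.15,110+362*.15)),two((283,212.4),(160+495*.15,110+375*.15)))
for z in(.04,.06,.07,.08,.09):print(z,ray(w,[[232.9,212.4],[280.9,212.4]],z).round(4).tolist())
st=ctrl.read_state();print(st["position"],st["q"].round(2),st["opening"])
E=w["extrinsics"];print("cam pos",(-E[:3,:3].T@E[:3,3]).round(4))
E
```

```text
far tip (array([0.5418, 0.0632, 0.0775]), [np.float64(0.0022), np.float64(0.0022)]) (array([0.5451, 0.0597, 0.0711]), [np.float64(0.0039), np.float64(0.0039)])
0.04 [[0.5059, 0.0514, 0.04], [0.5436, 0.0514, 0.04]]
0.06 [[0.5077, 0.0584, 0.06], [0.5417, 0.0585, 0.06]]
0.07 [[0.5086, 0.062, 0.07], [0.5408, 0.062, 0.07]]
0.08 [[0.5095, 0.0655, 0.08], [0.5399, 0.0656, 0.08]]
0.09 [[0.5104, 0.0691, 0.09], [0.539, 0.0691, 0.09]]
[0.52449702 0.05493644 0.06266907] [-7.1600e+00  1.0790e+01  1.0609e+02 -1.0000e-02  6.3130e+01 -7.2100e+00] 0.33071481921932866
cam pos [0.5245 0.125  0.2476]
```

Triangulation gives a tip height of about 0.071–0.078 while the reported TCP z is 0.063. The tips therefore stand about 12 mm above the reported TCP, not 22 mm below it, which explains the missed contact. I'll calibrate by touching the rail top (z = 0.034) behind the carriage with closed fingers.

```bash
python3 -m jog '{"delta_pos":[[0,0,-15],[-25,0,0],[-24,0,0],[0,0,20],[0,0,12],[0,0,5],[0,0,0]],"roll":[0,0,0,0,0,0,0],"grip":[0,0,0,0,0,0,0]}' 
for i in 1 2; do python3 -m jog '{"delta_pos":[[0,0,2],[0,0,2]],"roll":[0,0],"grip":[0,0]}'|grep -E 'pos|force'; done
python3 -m jog '{"delta_pos":[[0,0,2]],"roll":[0],"grip":[0]}'|grep -E 'pos|wrist_f'
python3 -m jog '{"delta_pos":[[0,0,2]],"roll":[0],"grip":[0]}'|grep -E 'pos|wrist_f'
```

```text
t: 7.8
position: [0.5236, 0.006, 0.0397]
tool_rot: [-179.9, -0.0, 90.0]
wrist_force: [-0.8, -0.6, 0.9]
opening: 0.001
finger_force: 0.0
position: [0.5252, 0.0057, 0.0373]
wrist_force: [0.3, -0.4, -0.6]
finger_force: 0.0
position: [0.5248, 0.0056, 0.0329]
wrist_force: [-0.7, 0.6, -0.0]
finger_force: 0.0
position: [0.5247, 0.0055, 0.0307]
wrist_force: [0.3, 0.8, -0.6]
position: [0.5246, 0.0055, 0.0286]
wrist_force: [-0.0, -0.6, -0.3]
```

```bash

python3 -m jog '{"delta_pos":[[0,0,2]],"roll":[0],"grip":[0]}'|grep -E 'pos|wrist_f'
python3 -m jog '{"delta_pos":[[0,0,2]],"roll":[0],"grip":[0]}'|grep -E 'pos|wrist_f'
python3 -m jog '{"delta_pos":[[0,0,2]],"roll":[0],"grip":[0]}'|grep -E 'pos|wrist_f'
```

```text
position: [0.5246, 0.0055, 0.0265]
wrist_force: [0.7, 0.7, -0.4]
position: [0.5245, 0.0055, 0.0245]
wrist_force: [-0.2, -0.4, -0.4]
position: [0.5245, 0.0055, 0.0225]
wrist_force: [0.5, -0.3, -0.1]
```

```bash

python3 -m jog '{"delta_pos":[[0,0,1.5]],"roll":[0],"grip":[0]}'|grep -E 'pos|wrist_f'
python3 -m jog '{"delta_pos":[[0,0,1.5]],"roll":[0],"grip":[0]}'|grep -E 'pos|wrist_f'
python3 - <<'E'
from rig import cams
from h import *
c=cams.camera("wrist")
d=cams.camera("scene")
cv2.imwrite("pics/w6.png",np.hstack([cv2.resize(c["image"][120:300,190:320,::-1],(400,554)),cv2.resize(d["image"][120:210,190:255,::-1],(400,554),interpolation=cv2.INTER_CUBIC)]))
E
```

```text
position: [0.5245, 0.0055, 0.021]
wrist_force: [0.4, 0.4, 0.4]
position: [0.5246, 0.0055, 0.0196]
wrist_force: [-0.5, 0.1, -0.2]
```

View pics/w6.png

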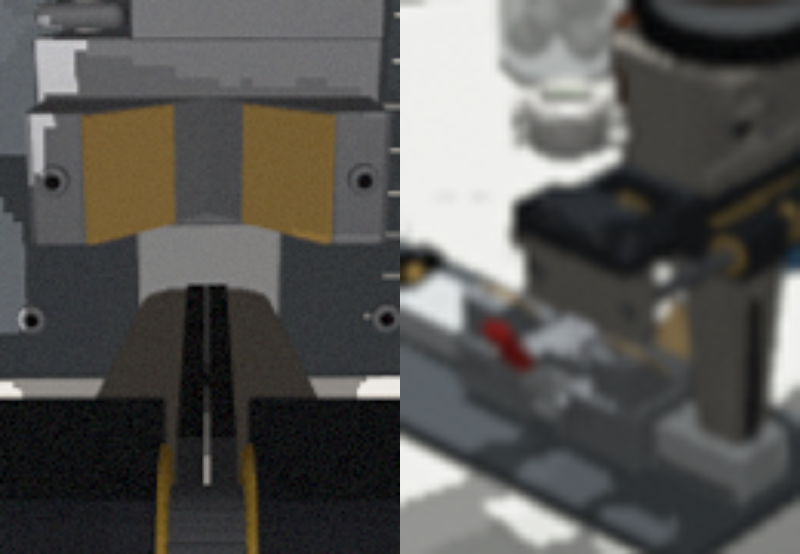

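The left half shows the closed tips (205,287) just short of the carriage, over the rail; in the right half the finger foot is almost on the rail. Two more small steps should find contact.

```bash

for i in 1; do python3 -m jog '{"delta_pos":[[0,0,1.5]],"roll":[0],"grip":[0]}'|grep -E 'pos|wrist_f'; done
python3 -m jog '{"delta_pos":[[0,0,1.5]],"roll":[0],"grip":[0]}'|grep -E 'pos|wrist_f'
python3 -m jog '{"delta_pos":[[0,0,1]],"roll":[0],"grip":[0]}'|grep -E 'pos|wrist_f'
```

```text
position: [0.5248, 0.0055, 0.0194]
wrist_force: [-8.0, 0.3, 19.1]
position: [0.5247, 0.0055, 0.0193]
wrist_force: [-13.7, 2.5, 32.0]
position: [0.5248, 0.0054, 0.0193]
wrist_force: [-15.9, 1.7, 36.5]
```

Contact is at a reported z of 0.0193 with force rising, so tip z = reported z + 14.7 mm. By the same offset the grasp point is at reported z + 34 mm. Now I raise clear of the rail and push.

```bash

python3 -m jog '{"delta_pos":[[0,0,-6],[0,0,-5],[0,0,0],[6,0,0],[6,0,0],[6,0,0],[6,0,0],[6,0,0],[0,0,0]],"roll":[0,0,0,0,0,0,0,0,0],"grip":[0,0,0,0,0,0,0,0,0]}' 
python3 red.py
python3 -m jog '{"delta_pos":[[5,0,0],[5,0,0],[5,0,0],[5,0,0],[0,0,0]],"roll":[0,0,0,0,0],"grip":[0,0,0,0,0]}' 
python3 red.py
```

```text
t: 10.2
position: [0.5244, 0.0365, 0.0265]
tool_rot: [-180.0, -0.0, 90.1]
wrist_force: [-0.4, -1.1, 0.7]
opening: 0.006
finger_force: 0.0
red [130, 120, 55, 29, 1356] [0.4726 0.0974 0.065 ]
tan [269, 31, 32, 53, 1498] [0.5381 0.1339 0.062 ]
tan [214, 31, 32, 53, 1489] [0.5109 0.1338 0.062 ]
tan [268, 176, 28, 44, 1049] [0.5383 0.0626 0.062 ]
tan [219, 176, 29, 44, 1039] [0.5112 0.0623 0.062 ]
t: 10.75
position: [0.5245, 0.0563, 0.0267]
tool_rot: [-180.0, -0.0, 90.0]
wrist_force: [-0.3, 0.8, 0.0]
opening: 0.004
finger_force: 0.0
red [130, 121, 54, 29, 1353] [0.4725 0.1167 0.065 ]
tan [269, 32, 32, 53, 1483] [0.5381 0.1533 0.062 ]
tan [213, 33, 33, 52, 1470] [0.5107 0.1531 0.062 ]
tan [219, 177, 29, 44, 1039] [0.5111 0.0817 0.062 ]
tan [268, 177, 28, 44, 1036] [0.5383 0.0819 0.062 ]
tan [249, 0, 17, 11, 144] [0.5243 0.177  0.062 ]
```

```bash

for i in a; do :; done
python3 -m jog '{"delta_pos":[[3,0,0],[3,0,0],[3,0,0]],"roll":[0,0,0],"grip":[0,0,0]}'|grep -E 'pos|wrist_f' 
python3 -m jog '{"delta_pos":[[2,0,0],[1,0,0]],"roll":[0,0],"grip":[0,0]}'|grep -E 'pos|wrist_f' 
python3 -m jog '{"delta_pos":[[1,0,0],[1,0,0]],"roll":[0,0],"grip":[0,0]}' |grep -E 'pos|wrist_f'
```

```text
position: [0.5245, 0.0646, 0.0267]
wrist_force: [-0.3, -0.8, -0.8]
position: [0.5245, 0.0677, 0.0267]
wrist_force: [-0.5, -0.3, 0.0]
position: [0.5245, 0.0695, 0.0267]
wrist_force: [-0.8, -1.0, -0.1]
```

```bash
python3 red.py
```

```text
red [130, 123, 54, 29, 1347] [0.4725 0.1289 0.065 ]
tan [268, 35, 33, 52, 1493] [0.5379 0.1655 0.062 ]
tan [213, 35, 33, 52, 1473] [0.5107 0.1654 0.062 ]
tan [219, 179, 28, 44, 1041] [0.5111 0.0939 0.062 ]
tan [268, 179, 28, 44, 1034] [0.5383 0.094  0.062 ]
tan [248, 25, 17, 11, 137] [0.5243 0.1793 0.062 ]
```

```bash

python3 -m jog '{"delta_pos":[[1.5,0,0],[1.5,0,0]],"roll":[0,0],"grip":[0,0]}'|grep -E 'pos|wrist_f' 
python3 -m jog '{"delta_pos":[[1,0,0],[1,0,0]],"roll":[0,0],"grip":[0,0]}'|grep -E 'pos|wrist_f' 
python3 -m jog '{"delta_pos":[[1,0,0],[1,0,0]],"roll":[0,0],"grip":[0,0]}' |grep -E 'pos|wrist_f'
python3 red.py
```

```text
position: [0.5245, 0.0725, 0.0267]
wrist_force: [-0.8, -1.3, -0.5]
position: [0.5245, 0.0746, 0.0267]
wrist_force: [0.1, -1.4, -0.6]
position: [0.5245, 0.075, 0.0267]
wrist_force: [-0.7, -9.4, 0.5]
red [130, 124, 54, 29, 1348] [0.4725 0.1341 0.065 ]
tan [268, 35, 33, 53, 1499] [0.5379 0.1707 0.062 ]
tan [213, 36, 33, 52, 1481] [0.5106 0.1706 0.062 ]
tan [219, 180, 28, 44, 1042] [0.5111 0.0991 0.062 ]
tan [267, 179, 29, 44, 1024] [0.5383 0.0992 0.062 ]
tan [258, 36, 7, 5, 30] [0.5264 0.1813 0.062 ]
```

The carriage is at its stop: it halted at TCP y = 0.075 with 9.4 N, and the carriage middle is at (0.5245, 0.135). Next I go over the lever and press down at about 61 mm on the robot side of the rail.

```bash

python3 -m jog '{"delta_pos":[[-8,0,0],[0,0,-34],[0,0,-34],[34,-30,0],[34,-31,0],[0,0,0]],"roll":[0,0,0,0,0,0],"grip":[0,0,0,0,0,0]}'
python3 -m jog '{"delta_pos":[[0,0,12],[0,0,10],[0,0,8],[0,0,6],[0,0,6],[0,0,6],[0,0,6],[0,0,6],[0,0,6],[0,0,0]],"roll":[0,0,0,0,0,0,0,0,0,0],"grip":[0,0,0,0,0,0,0,0,0,0]}'
```

```text
t: 12.8
position: [0.4601, 0.1396, 0.0942]
tool_rot: [-179.9, -0.1, 90.2]
wrist_force: [0.7, -0.0, 0.0]
opening: 0.007
finger_force: 0.0
t: 13.8
position: [0.4618, 0.1358, 0.0262]
tool_rot: [-179.7, 0.0, 89.9]
wrist_force: [1.2, 0.0, -0.5]
opening: 0.004
finger_force: 0.0
```

```bash

python3 -m jog '{"delta_pos":[[0,0,3],[0,0,3]],"roll":[0,0],"grip":[0,0]}'|grep -E 'pos|wrist_f' 
python3 -m jog '{"delta_pos":[[0,0,1],[0,0,1]],"roll":[0,0],"grip":[0,0]}'|grep -E 'pos|wrist_f' 
python3 -m jog '{"delta_pos":[[0,0,1],[0,0,0]],"roll":[0,0],"grip":[0,0]}' |grep -E 'pos|wrist_f'
```

```text
position: [0.4652, 0.1361, 0.0232]
wrist_force: [1.0, -0.2, -0.4]
position: [0.4643, 0.1364, 0.021]
wrist_force: [-0.2, -1.3, 1.3]
position: [0.4637, 0.1366, 0.0198]
wrist_force: [0.4, 0.2, 0.1]
```

```bash
cat > lev.py <<'E'
from rig import cams
from h import *
for n in("wrist","top","scene"):
    c=cams.camera(n);np.savez("l_"+n+".npz",**c)
    for s,ce,m in blobs(mask(c,lambda h:((h[...,0]<8)|(h[...,0]>172))&(h[...,1]>120)&(h[...,2]>50)),5): 
        for z in(.03,.065):
            p=ray(c,ce,z)[0]
            if .4<p[0]<.54 and .08<p[1]<.2: print(n,s,z,p.round(4))
E
python3 lev.py
```

```text
wrist [220, 218, 16, 19, 217] 0.03 [0.4435 0.135  0.03  ]
wrist [220, 218, 16, 19, 217] 0.065 [0.4475 0.1493 0.065 ]
scene [182, 183, 10, 5, 36] 0.03 [0.4521 0.1348 0.03  ]
scene [182, 183, 10, 5, 36] 0.065 [0.4142 0.0929 0.065 ]
```

```bash

python3 -m jog '{"delta_pos":[[0,0,1],[0,0,0]],"roll":[0,0],"grip":[0,0]}'|grep -E 'pos|wrist_f' 
python3 -m jog '{"delta_pos":[[0,0,1],[0,0,0]],"roll":[0,0],"grip":[0,0]}'|grep -E 'pos|wrist_f' 
python3 -m jog '{"delta_pos":[[0,0,1],[0,0,0]],"roll":[0,0],"grip":[0,0]}' |grep -E 'pos|wrist_f'; python3 lev.py
```

```text
position: [0.4636, 0.1366, 0.0187]
wrist_force: [-0.2, 0.6, -1.2]
position: [0.4636, 0.1366, 0.0182]
wrist_force: [-1.9, -0.1, 5.7]
position: [0.4636, 0.1366, 0.0179]
wrist_force: [-5.3, -0.4, 12.0]
wrist [220, 219, 16, 18, 200] 0.03 [0.4434 0.1355 0.03  ]
wrist [220, 219, 16, 18, 200] 0.065 [0.4475 0.1499 0.065 ]
scene [182, 184, 10, 5, 32] 0.03 [0.4505 0.1331 0.03  ]
scene [182, 184, 10, 5, 32] 0.065 [0.4126 0.0913 0.065 ]
```

Resistance rises to 12 N with the tip at 32.6 mm, which is exactly the level-lever height. I'll press a little more, then lift and fly to look at the tray.

```bash

python3 -m jog '{"delta_pos":[[0,0,1],[0,0,0],[0,0,0]],"roll":[0,0,0],"grip":[0,0,0]}'|grep -E 'pos|wrist_f' 
python3 -m jog '{"delta_pos":[[0,0,-20],[0,0,-40],[0,0,-40],[0,0,-40],[0,0,-43]],"roll":[0,0,0,0,0],"grip":[0,0,0,0,0]}'|grep -E 'pos|wrist_f'; python3 red.py
python3 -m jog '{"delta_pos":[[-48,-4,0],[-48,-5,0],[-48,-4,0],[-48,-5,0],[-48,-4,0],[-48,-5,0],[-48,-4,0],[-48,-5,0],[-48,-4,0],[-48,-5,0]],"roll":[0,0,0,0,0,0,0,0,0,0],"grip":[0.65,0.65,0.65,0.65,0.65,0.65,0.65,0.65,0.65,0.65]}'
python3 -m jog '{"delta_pos":[[0,0,0],[0,0,0]],"roll":[0,0],"grip":[0.65,0.65]}'
cat > tray.py <<'E'
from rig import cams,ctrl
from h import *
np.set_printoptions(precision=4,suppress=True)
c=cams.camera("wrist");np.savez("wt.npz",**c)
I=np.indices((384,512))
for s,ce,m in blobs(mask(c,lambda h:(h[...,0]>105)&(h[...,0]<130)&(h[...,1]>120)&(h[...,2]>50)),6):
    x,y,w,hh,_=s;print("blue",s,ray(c,ce,.04)[0],"z14",ray(c,[[x-.5,y-.5],[x+w-.5,y+hh-.5]],.014).ravel())
for s,ce,m in blobs(mask(c,lambda h:(h[...,0]>3)&(h[...,0]<14)&(h[...,1]>150)&(h[...,2]>110)),3): print("orange",s,ray(c,ce,.04)[0])
for s,ce,m in blobs(mask(c,lambda h:(h[...,1]<45)&(h[...,2]>100))&(I[0]<330),6):
    r=cv2.minAreaRect(np.argwhere(m)[:,::-1].astype(np.float32));print("satin",s,np.round(r[1],1),round(r[2],1),ray(c,r[0],.05)[0])
print(ctrl.read_state()["position"])
E
python3 tray.py
```

```text
position: [0.4636, 0.1366, 0.0177]
wrist_force: [-9.4, -1.4, 19.5]
position: [0.4629, 0.1365, 0.1999]
wrist_force: [1.5, 0.4, 0.1]
red [238, 170, 23, 9, 195] [0.4541 0.1403 0.065 ]
tan [315, 139, 16, 20, 288] [0.5384 0.1701 0.062 ]
tan [312, 198, 15, 21, 256] [0.5387 0.0979 0.062 ]
tan [293, 139, 12, 20, 210] [0.5113 0.1701 0.062 ]
tan [292, 198, 11, 21, 179] [0.5115 0.0984 0.062 ]
tan [305, 132, 3, 3, 9] [0.5188 0.1872 0.062 ]
t: 17.15
position: [0.418, -0.3455, 0.1983]
tool_rot: [180.0, -0.0, 90.0]
wrist_force: [0.9, -0.4, 0.2]
opening: 0.648
finger_force: 0.0
t: 17.35
position: [0.4181, -0.3438, 0.198]
tool_rot: [-180.0, -0.1, 89.9]
wrist_force: [0.8, 1.0, -0.0]
opening: 0.65
finger_force: 0.0
blue [217, 51, 153, 128, 2232] [ 0.4616 -0.2676  0.04  ] z14 [ 0.3697 -0.1975  0.014   0.5705 -0.3563  0.014 ]
blue [242, 64, 32, 9, 224] [ 0.4191 -0.2205  0.04  ] z14 [ 0.3997 -0.2121  0.014   0.439  -0.2225  0.014 ]
orange [318, 63, 14, 9, 72] [ 0.4941 -0.2201  0.04  ]
orange [343, 63, 8, 8, 32] [ 0.5214 -0.2197  0.04  ]
satin [0, 0, 512, 278, 85661] [277. 511.] 90.0 [ 0.4168 -0.2999  0.05  ]
satin [468, 48, 44, 106, 2538] [ 39.4 104.3] 21.3 [ 0.7015 -0.26    0.05  ]
satin [171, 308, 82, 22, 1560] [81. 21.] -0.0 [ 0.3547 -0.5484  0.05  ]
satin [0, 0, 39, 22, 808] [21. 38.] 90.0 [ 0.1671 -0.1659  0.05  ]
satin [318, 70, 32, 28, 783] [29.6 27.9] 4.8 [ 0.5041 -0.2388  0.05  ]
satin [316, 131, 29, 31, 763] [25.3 32.5] 7.1 [ 0.5053 -0.3086  0.05  ]
[ 0.4184 -0.3429  0.1982]
```

```bash
cat > seg.py <<'E'
from h import *
import sys
np.set_printoptions(precision=4,suppress=True)
c=dict(np.load("wt.npz"));I=np.indices((384,512))
m0=mask(c,lambda h:(h[...,1]<60)&(h[...,2]>90))
for s,ce,m in blobs(m0&(I[0]<200)&(I[1]>225)&(I[1]<365),8):
    if s[4]>200:
        x,y,w,hh,_=s
        # axis: row-wise midpoints of silhouette
        rows=[r for r in range(y+4,y+hh-4)];mid=[[np.flatnonzero(m[r])[[0,-1]].mean(),r] for r in rows]
        p=ray(c,mid,.045);print(s,"x ends",p[0],p[-1])
E
python3 seg.py
```

```text
[226, 0, 139, 51, 6985] x ends [ 0.4593 -0.1586  0.045 ] [ 0.4606 -0.1995  0.045 ]
[226, 111, 139, 89, 3164] x ends [ 0.5437 -0.2734  0.045 ] [ 0.4662 -0.3705  0.045 ]
[316, 131, 29, 32, 824] x ends [ 0.5066 -0.2963  0.045 ] [ 0.5054 -0.3238  0.045 ]
[317, 70, 33, 28, 817] x ends [ 0.5056 -0.2285  0.045 ] [ 0.5047 -0.2489  0.045 ]
[243, 71, 30, 28, 765] x ends [ 0.4192 -0.2294  0.045 ] [ 0.4174 -0.2498  0.045 ]
[245, 132, 27, 31, 763] x ends [ 0.4203 -0.2974  0.045 ] [ 0.4185 -0.3237  0.045 ]
```

The blue barrel's centre is at (0.419, -0.2735) with its axis within 1° of y and its ring towards +y, so no turn is needed. I'll descend around it with a 60 mm opening.

```bash

python3 -m jog '{"delta_pos":[[35,0,0],[34.5,0.5,0],[0,0,30],[0,0,30],[0,0,30],[0,0,30],[0,0,25],[0,0,20],[0,0,12],[0,0,0]],"roll":[0,0,0,0,0,0,0,0,0,0],"grip":[0.65,0.65,0.65,0.65,0.65,0.65,0.65,0.65,0.65,0.65]}' 30
python3 -m jog '{"delta_pos":[[0,0,8],[0,0,5],[0,0,2],[0,0,0]],"roll":[0,0,0,0],"grip":[0.65,0.65,0.65,0.65]}'
```

```text
t: 18.4
position: [0.4183, -0.2719, 0.0204]
tool_rot: [-179.9, -0.1, 90.1]
wrist_force: [0.2, 1.0, -0.5]
opening: 0.652
finger_force: 0.0
t: 18.8
position: [0.4191, -0.274, 0.0067]
tool_rot: [180.0, 0.0, 90.0]
wrist_force: [0.5, 0.2, 0.2]
opening: 0.648
finger_force: 0.0
```

```bash

python3 -m jog '{"delta_pos":[[0,0,0],[0,0,0],[0,0,0],[0,0,0],[0,0,0],[0,0,0]],"roll":[0,0,0,0,0,0],"grip":[0.3,0.3,0.3,0.3,0.3,0.3]}' 40
python3 -m jog '{"delta_pos":[[0,0,-5],[0,0,-15],[0,0,-30],[0,0,-40],[0,0,-40],[0,0,0],[0,0,0]],"roll":[0,0,0,0,0,0,0],"grip":[0.3,0.3,0.3,0.3,0.3,0.3,0.3]}'; python3 tray.py | grep -v satin
```

```text
t: 19.4
position: [0.4194, -0.2742, 0.0069]
tool_rot: [180.0, 0.0, 90.0]
wrist_force: [1.7, 0.1, 1.3]
opening: 0.384
finger_force: 40.0
t: 20.1
position: [0.4191, -0.2741, 0.1371]
tool_rot: [180.0, 0.0, 90.0]
wrist_force: [-0.4, 0.4, -2.7]
opening: 0.383
finger_force: 40.0
blue [211, 109, 173, 137, 2308] [ 0.4743 -0.2444  0.04  ] z14 [ 0.3702 -0.1972  0.014   0.5718 -0.3556  0.014 ]
blue [223, 146, 68, 17, 949] [ 0.4191 -0.2427  0.04  ] z14 [ 0.3817 -0.2361  0.014   0.4568 -0.2549  0.014 ]
orange [326, 131, 12, 8, 71] [ 0.493  -0.2225  0.04  ]
orange [354, 131, 10, 8, 45] [ 0.5211 -0.2229  0.04  ]
[ 0.4183 -0.2732  0.1356]
```

Lifted: opening 35 mm, 40 N grip, about 2.5 N of weight, and the orange barrel unmoved. Now I fly to above the V seat.

```bash

python3 -m jog '{"delta_pos":[[20,5,0],[42,11,0],[42,11,0],[42,11,0],[42,11,0],[42,11,0],[42,11,0],[42,11,0],[42,11,0],[30,8,0]],"roll":[0,0,0,0,0,0,0,0,0,0],"grip":[0.3,0.3,0.3,0.3,0.3,0.3,0.3,0.3,0.3,0.3]}'
python3 -m jog '{"delta_pos":[[15,3,0],[7,1,0],[0,0,0],[0,0,0]],"roll":[0,0,0,0],"grip":[0.3,0.3,0.3,0.3]}'
python3 - <<'E'
from rig import cams
from h import *
c=cams.camera("wrist");np.savez("wv.npz",**c);I=np.indices((384,512))
for s,ce,m in blobs(mask(c,lambda h:(h[...,0]>10)&(h[...,0]<25)&(h[...,1]>80)&(h[...,2]>60))&(I[0]<250),6):
    print("tan",s,ray(c,ce,.062)[0].round(4))
for s,ce,m in blobs(mask(c,lambda h:(h[...,0]>105)&(h[...,0]<130)&(h[...,1]>120)&(h[...,2]>50)),2):
    print("ring",s,ray(c,ce,.185)[0].round(4))
for s,ce,m in blobs(mask(c,lambda h:((h[...,0]<8)|(h[...,0]>172))&(h[...,1]>120)&(h[...,2]>50)),2): print("red",s,ray(c,ce,.03)[0].round(4))
E
```

```text
t: 21.15
position: [0.5182, 0.1146, 0.1339]
tool_rot: [-179.7, -0.0, 90.1]
wrist_force: [0.6, -1.2, -2.5]
opening: 0.381
finger_force: 40.0
t: 21.55
position: [0.5236, 0.1328, 0.1361]
tool_rot: [-179.9, 0.0, 89.9]
wrist_force: [-0.7, -0.9, -2.0]
opening: 0.386
finger_force: 40.0
tan [254, 132, 8, 4, 28] [0.5244 0.187  0.062 ]
ring [223, 146, 68, 17, 938] [0.5239 0.1842 0.185 ]
red [178, 176, 26, 12, 285] [0.4532 0.1339 0.03  ]
red [290, 177, 8, 3, 15] [0.5621 0.1383 0.03  ]
```

```bash

python3 -m jog '{"delta_pos":[[2,1,10],[0,0,20],[0,0,20],[0,0,15],[0,0,12],[0,0,6],[0,0,0],[0,0,0]],"roll":[0,0,0,0,0,0,0,0],"grip":[0.3,0.3,0.3,0.3,0.3,0.3,0.3,0.3]}'
python3 -m jog '{"delta_pos":[[0,0,2],[0,0,2],[0,0,2],[0,0,0]],"roll":[0,0,0,0],"grip":[0.3,0.3,0.3,0.3]}'
```

```text
t: 22.4
position: [0.5257, 0.136, 0.0543]
tool_rot: [179.9, -0.0, 90.0]
wrist_force: [1.1, 0.0, -2.1]
opening: 0.38
finger_force: 40.0
t: 22.8
position: [0.5248, 0.136, 0.0475]
tool_rot: [-180.0, 0.0, 90.0]
wrist_force: [-0.6, -0.5, -2.2]
opening: 0.383
finger_force: 40.0
```

```bash

python3 -m jog '{"delta_pos":[[-1,0,2],[0,0,2],[0,0,0]],"roll":[0,0,0],"grip":[0.3,0.3,0.3]}'|grep -E 'pos|wrist_f'
python3 -m jog '{"delta_pos":[[0,0,1],[0,0,0]],"roll":[0,0],"grip":[0.3,0.3]}'|grep -E 'pos|wrist_f'
python3 -m jog '{"delta_pos":[[0,0,1],[0,0,0]],"roll":[0,0],"grip":[0.3,0.3]}'|grep -E 'pos|wrist_f'
```

```text
position: [0.5247, 0.135, 0.0433]
wrist_force: [0.1, -1.0, -2.1]
position: [0.525, 0.135, 0.0426]
wrist_force: [-0.7, 0.0, -1.3]
position: [0.525, 0.135, 0.0416]
wrist_force: [-0.0, 0.1, -1.0]
```

```bash

python3 -m jog '{"delta_pos":[[0,0,0.5],[0,0,0]],"roll":[0,0],"grip":[0.3,0.3]}'|grep -E 'pos|wrist_f'
python3 -m jog '{"delta_pos":[[0,0,0.5],[0,0,0]],"roll":[0,0],"grip":[0.3,0.3]}'|grep -E 'pos|wrist_f'
python3 -m jog '{"delta_pos":[[0,0,0.5],[0,0,0]],"roll":[0,0],"grip":[0.3,0.3]}'|grep -E 'pos|wrist_f'
```

```text
position: [0.525, 0.135, 0.0411]
wrist_force: [-0.2, 0.0, -1.1]
position: [0.525, 0.135, 0.0408]
wrist_force: [-0.7, 0.0, -0.6]
position: [0.5248, 0.135, 0.0406]
wrist_force: [-4.9, -0.5, 4.9]
```

Contact is at z≈0.0408 as expected, but the -x force (4.9 N) means the barrel is leaning on the far side. I'll shift slightly to -x.

```bash

python3 -m jog '{"delta_pos":[[0,-0.5,0],[0,0,0]],"roll":[0,0],"grip":[0.3,0.3]}'|grep -E 'pos|wrist_f'
python3 -m jog '{"delta_pos":[[0,0,0.5],[0,0,0]],"roll":[0,0],"grip":[0.3,0.3]}'|grep -E 'pos|wrist_f'
python3 -m jog '{"delta_pos":[[0,0,0.3],[0,0,0]],"roll":[0,0],"grip":[0.3,0.3]}'|grep -E 'pos|wrist_f'
```

```text
position: [0.5247, 0.1351, 0.0404]
wrist_force: [-3.0, -0.2, 3.7]
position: [0.5247, 0.1351, 0.0404]
wrist_force: [-5.6, -0.5, 7.5]
position: [0.5247, 0.1351, 0.0404]
wrist_force: [-5.6, -0.1, 8.8]
```

```bash

python3 -m jog '{"delta_pos":[[0,-0.5,0],[0,-0.3,0],[0,0,0]],"roll":[0,0,0],"grip":[0.3,0.3,0.3]}'|grep -E 'pos|wrist_f'
python3 -m jog '{"delta_pos":[[0,0,0.2],[0,0,0]],"roll":[0,0],"grip":[0.3,0.3]}'|grep -E 'pos|wrist_f'
python3 - <<'E'
from rig import ctrl,cams
import numpy as np
F=[]
for i in range(6): F.append(ctrl.read_state()["wrist_force"]);cams.camera("top")
s=ctrl.read_state();print(np.mean(F,0).round(2),np.std(F,0).round(2),s["wrist_torque"].round(2),s["position"].round(4),s["finger_force"],s["opening"])
E
```

```text
position: [0.5247, 0.1351, 0.0403]
wrist_force: [-2.8, 0.1, 6.3]
position: [0.5247, 0.1351, 0.0403]
wrist_force: [-3.5, -0.0, 7.5]
[-3.6  -0.09  8.03] [0.37 0.41 0.52] [0.   0.67 0.07] [0.5247 0.1351 0.0403] 40.00285506248474 0.38469921440375465
```

```bash

python3 -m jog '{"delta_pos":[[0,-0.5,0.2],[0,-0.4,0.3],[0,0,0],[0,0,0]],"roll":[0,0,0,0],"grip":[0.3,0.3,0.3,0.3]}'|grep -E 'pos|wrist_f'
cat > st.py <<'E'
from rig import ctrl,cams
from h import *
F=[]
for i in range(8): F.append(ctrl.read_state()["wrist_force"]);c=cams.camera("wrist")
s=ctrl.read_state();print(np.mean(F,0).round(2),s["wrist_torque"].round(2),s["position"].round(4),s["tool_rot"].round(2),s["finger_force"],s["opening"],s["t"])
I=np.indices((384,512))
for s,ce,m in blobs(mask(c,lambda h:(h[...,0]>10)&(h[...,0]<25)&(h[...,1]>80)&(h[...,2]>60))&(I[0]<250),6): print("tan",s,ray(c,ce,.062)[0].round(4))
for s,ce,m in blobs(mask(c,lambda h:(h[...,0]>105)&(h[...,0]<130)&(h[...,1]>120)&(h[...,2]>50))&(I[1]>150)&(I[1]<350),2): print("ring",s,ray(c,ce,.088)[0].round(4))
for s,ce,m in blobs(mask(c,lambda h:((h[...,0]<8)|(h[...,0]>172))&(h[...,1]>120)&(h[...,2]>50))&(I[1]<250),1): print("red",s,ray(c,ce,.03)[0].round(4))
E
python3 st.py
```

```text
position: [0.5247, 0.1351, 0.0403]
wrist_force: [-2.3, 0.2, 7.6]
[-2.07  0.75  8.01] [0.   0.34 0.13] [0.5247 0.1351 0.0402] [179.78  -0.    90.02] 40.00791549682617 0.3801687083740386 26.3
tan [221, 159, 4, 37, 120] [0.5042 0.1694 0.062 ]
tan [289, 159, 4, 37, 100] [0.5446 0.1691 0.062 ]
tan [390, 90, 4, 4, 13] [0.5993 0.2179 0.062 ]
tan [91, 5, 7, 5, 11] [0.4404 0.2592 0.062 ]
tan [42, 31, 4, 5, 7] [0.4124 0.2469 0.062 ]
tan [34, 34, 5, 3, 6] [0.4085 0.2461 0.062 ]
ring [223, 146, 68, 18, 939] [0.5243 0.1863 0.088 ]
ring [246, 30, 6, 2, 6] [0.5208 0.2415 0.088 ]
red [140, 206, 39, 18, 628] [0.4529 0.1339 0.03  ]
```

Everything checks out:
- The net press is about 10 N and nearly balanced sideways.
- The barrel's centre is within 2 mm of the seat along the V.
- The lever is level and the carriage is at its stop.

Handing in.

```bash
python3 -c "
from rig import ctrl
print(ctrl.job_done())"
```

```text
the job is handed in; nothing more can be done
None
```

I handed the job in at about 26 s of simulated time, but no verdict came back: the carriage is at its stop and locked with the lever level, and the blue-ringed barrel is held in the V, ring towards the collimator, under about 10 N; the orange barrel stayed in the tray.

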